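# Turn the heat-spreader plate home on its locating pin and latch it

## Task

Square up the notched aluminium plate in its jig: push its free corner, diagonally opposite the notch, so that the notch bears on the upright pin and the plate turns about it, flat on the base, until its edge comes up against the tip of the stop screw; press it home there with a definite but gentle push (about 9 N, never as much as 20 N at the screw), notch still snug on the pin. Then swing the catch over the plate's edge until it points straight across it, leaving the plate home, and leave the other things on the bench alone.

Things in the scene. Friction and masses are not known exactly. Their poses are not given: they have to be found in the camera images.
- jig: steel base of the assembly jig, screwed to the bench, 190 x 196 x 8 mm. Origin: on the bench, under the centre of the plate's nominal home place; the base spans x -112..+78 and y -84..+112 mm of its frame. It carries the locating pin, the stop and the swing catch. The plate stands on its top (z = 8 mm)
- plate: loose aluminium plate, 130 x 70 x 10 mm (x, y, z), on 5 mm feet, about 0.33 kg, slid by 1 to 4 N. Origin: centre, at the soles; edges span z 5..15 mm. Notch 20 x 20 mm in its (-x, -y) corner; push its +y edge, 20 to 30 mm from the (+x, +y) corner, towards -y. Starts 0.45 to 0.65 rad counter-clockwise of home, notch up to 16 mm off the pin; home: axes along the jig's within 0.05 rad
- notch (a point): point of the plate (at -51, -21, 10 mm of the plate) that lies on the pin's axis when both inner faces of the notch bear on the pin
- pin: upright steel locating pin of the jig, 12 mm diameter, 24 mm high above the base, fixed. Origin: centre of its foot, at -51, -21, 8 mm of the jig. Pushed dead straight the plate can wedge between finger and pin (finger friction); following the arc about the pin, or letting go and pushing anew, frees it
- pin_axis (a point): point on the pin's axis at half the plate's height
- stop: aluminium block 26 x 22 x 20 mm fixed to the jig, origin under its centre (57, -64, 8 mm of the jig). A steel screw, 8 mm diameter, runs through it along the jig's y, 10 mm above the base; its domed tip meets the plate's -y edge near the +x corner. The tip is 29 mm in +y of the origin, give or take 4 mm: set and locked differently every time and not measured, so the end of the turn must be felt
- catch (a joint): swing catch: flat steel arm 50 mm long on a post at 10, -52 mm of the jig, turning level, 2.8 mm above the plate's top. 0 = open, pointing to -x of the jig; grows clockwise seen from above; pi/2 = closed, pointing to +y of the jig, across the plate's edge. Starts at 0 to 0.35; stays where left; some 1.5 N at the knob moves it; end stops at 0 and 1.75
- catch_knob (a point): centre of the top of the catch's black round knob, 12 mm diameter, 38 mm from the pivot; it stands 25 mm free above the arm and its top is 56 mm above the bench
- screw_dish: bystander, leave where it is: round steel dish, 69 x 14 mm, origin under its centre
- usb_stick: bystander, leave where it is: USB stick, 18 x 54 x 9 mm, origin under its centre
- flux_pen: bystander, leave where it is: pen, 16 x 126 x 16 mm, origin under its centre
- hex_keys: bystander, leave where it is: folding hex-key set, 34 x 92 x 21 mm, origin under its centre
- spare_board2: bystander, leave where it is: small circuit board, 44 x 60 x 14 mm, origin under its centre
- eraser_block: bystander, leave where it is: block eraser, 26 x 48 x 15 mm, origin under its centre

How it is judged (in metres and radians):
On the way, in this order (a step that is already met when the one before it is completed fails the run):
1. the plate bears on the pin (over 0.2 N) while it still has more than 0.08 rad to turn (contact force between plate and pin above 0.2 N and angle between the x axis of plate and the x axis of jig, either way round above 0.08 rad), for 0.1 s.
2. the plate is pressed on the stop screw with more than 4.5 N, its notch within 4 mm of snug on the pin (contact force between plate and stop above 4.5 N and horizontal distance between notch and pin_axis below 0.004 m), for 0.3 s.
3. the catch is swung across the plate (1.35 to 1.75 rad) (value of joint catch above 1.35 rad and angle between the x axis of plate and the x axis of jig, either way round below 0.07 rad and horizontal distance between notch and pin_axis below 0.004 m), for 0.2 s.
At the end, for the whole second after the job is handed in: the plate lies flat and still on the jig base, notch within 4 mm of snug on the pin, square to the jig within 0.07 rad as the stop screw left it; the catch points across the plate (over 1.35 rad) (all of step 3 and linear speed of plate below 0.005 m/s and angle between plate's own z axis and vertical below 0.03 rad and z of plate in the frame of jig between 0.0055 and 0.0105 m); the robot touches nothing.
It fails at once if the plate is forced on the stop with over 20 N (contact force between plate and stop above 20 N).
It fails at once if the plate is tipped or lifted (angle between plate's own z axis and vertical above 0.12 rad or z of plate in the frame of jig above 0.016 m).
It fails at once if a bystander is moved by more than 20 mm (distance of any of screw_dish, usb_stick, flux_pen, hex_keys, spare_board2, eraser_block from where it was at the start of the episode above 0.02 m).
It also fails if it takes over 58 s, if anything falls off the work surface, if the arm or the gripper's body presses on something with over 40 N, if the wrist force passes 120 N, or if a joint passes its speed limit or range.

## Robot

A 6-joint arm with a two-finger parallel gripper is mounted at the origin on a cart in front of the work surface, level with it; the furniture and walls round the work are solid. World frame = base frame: x ahead of the robot, y to its left, z up, the work surface at z = 0. Lengths are in m, angles in degrees, forces in N, time in s.
With the tool pointing down it reaches from about 0.3 to 0.75 m from the base axis. Payload 8.5 kg.
Tool frame: the origin (TCP) lies at the very end of the fingers, on their centre line; the grasp point (between the pads) lies 19 mm behind it (env.hold_point_z is the distance from the TCP to the grasp point, in m); z points along the fingers, y is the line along which they close (so a half turn about z gives the same grasp; the last joint's range is limited). The gripper opens to 85 mm and grips with 20 to 120 N. Pads are 22 mm wide; open, the fingers measure 114 mm over their backs; the gripper's body (76 mm by 85 mm) begins 54 mm behind the grasp point. The pads swing forward as they close: fully open they stand 13 mm farther back than shut.
Start: joints at [-78.627, 21.807, 74.336, -0, 83.858, -12.336], TCP at [0.221, -0.504, 0.231] pointing down, gripper open.
Joint ranges: [-178.18, 178.18], [-50.72, 133.34], [12.68, 142.11], [-81.47, 261.47], [9.98, 163.14], [-165.26, 165.26]. Speed limits (degrees/s): [136.94, 136.94, 180, 180, 180, 180].

## Interface

Orientations are given as a 3x3 rotation matrix whose columns are the frame's x, y, z axes.
In Python, from rig import env, optics gives the robot as it stands.
- The arm moves only by the shell command python3 -m jog 'ROWS' [OPENING] [FORCE]. ROWS is JSON, a list of rows, each an object with "linear": the shift along the tool's x, y, z in units of 40 mm (1.0 is 40 mm), a list of three; "roll": the turn about the tool's z in units of 5 degrees (1.0 is 5 degrees). A call has 1 to 12 rows; each row shifts and turns the commanded pose from where the row before left it, along the tool's axes as they then stand; what a row does not reach is not made up. A row lasts 1/12 s, in which the tool goes at most 41.7 mm and 7.16 degrees, less where a joint would pass 70% of its speed; a pose out of reach is approached as far as the arm can. A call is refused whole if a number of a shift passes 1 or a number of a turn 1, either way. A call with a gripper value outside its range is refused whole. OPENING is the opening, from -1 (shut) to 1 (fully open), set as the call begins (- or left out, the last holds). The fingers move at their own pace and stop on an object; FORCE is the grip in N (left out, the last holds). Time passes only in rows, so rows that do not move let the fingers close. It gives the time, the measured TCP pose, the force, the opening and the grip force at its end, in the units of the state.
- env.observe(): the state, without advancing time (a new reading comes with each control period).
- optics.get_image(name): name is "scene" or "top" or "wrist"; returns the picture (420x560x3 uint8, red, green, blue); there is no depth.
- optics.calibration(name): a dict with "fov_y" (degrees; the focal length in pixels is half the picture's height over the tangent of half this angle, whatever the lens; pixels are square), "cx", "cy" (the principal point, pixels), "T" (4x4, takes a point from camera to world coordinates). Camera axes: x right, y down, z forward; pixel columns grow to the right and rows downward; lengths in m; the calibration is good to about 2 mm. A picture is of the moment at which its call begins: read the wrist's pose just before it. calibration takes no time and is no camera call; for the wrist camera it gives the pose at the moment of the call.
- env.close_job(): hands the job in; it is judged then, once.
The state is a dict: "time_s": time; "q": joint angles; "qvel": joint speeds; "joint_efforts": joint torques, N m; "position": TCP position; "tool_rot": TCP orientation; "ft_force": force on the tool from outside, world axes, zero at the start; "wrist_torque": the same for the moment, N m; "grip_width": finger opening in m; "gripper_force": force on a finger pad.
Only numpy, scipy, OpenCV 4.12 (cv2) and the standard library are available. Lean on these libraries where they do the work, as an engineer would, in place of code of your own. Each camera call takes 0.05 s, during which the arm holds its last target. There are 200 camera calls.

## Working session

There is one attempt and no reset: what is moved stays moved. The work goes in short steps, Python scripts to look and compute and a shell command to move; the robot and the scene stay as the last step left them, time stands still between calls to the robot, and variables do not carry over. Pictures are saved under pics/ and viewed, at most 10 in all, crops included, and the job is handed in when it is done.

```bash
mkdir -p pics; ls; cat > h.py <<'E'
import numpy as np,cv2
from rig import env,optics
def snap(n,f):
    im=optics.get_image(n); cv2.imwrite(f'pics/{f}.png',im[:,:,::-1]); return im
def ray(c,u,v):
    f=210/np.tan(np.radians(c['fov_y']/2)); T=np.array(c['T'])
    d=T[:3,:3]@np.array([(u-c['cx'])/f,(v-c['cy'])/f,1]); return T[:3,3],d
def atz(c,u,v,z):
    o,d=ray(c,u,v); return o+d*(z-o[2])/d[2]
def proj(c,p):
    f=210/np.tan(np.radians(c['fov_y']/2)); T=np.array(c['T']); q=T[:3,:3].T@(np.array(p)-T[:3,3])
    return q[:2]/q[2]*f+[c['cx'],c['cy']]
E
python3 - <<'E'
from h import *
np.set_printoptions(precision=3,suppress=True)
for n in ['scene','top']:
    snap(n,n+'0'); c=optics.calibration(n); print(n,{k:(np.array(v) if k=='T' else v) for k,v in c.items()})
s=env.observe(); print(s['time_s'],s['tool_rot'],s['ft_force'],s['grip_width'])
a=cv2.imread('pics/scene0.png');b=cv2.imread('pics/top0.png')
cv2.imwrite('pics/both.png',cv2.resize(np.vstack([a,b]),None,fx=.71,fy=.71))
E
```

```text
pics
scene {'fov_y': 50.179147666445175, 'cx': 286.72832748710834, 'cy': 209.83178643163197, 'T': array([[ 0.823, -0.28 ,  0.494, -0.121],
       [-0.568, -0.421,  0.707, -0.921],
       [ 0.01 , -0.863, -0.506,  0.697],
       [ 0.   ,  0.   ,  0.   ,  1.   ]])}
top {'fov_y': 56.452136322819754, 'cx': 286.5988929688072, 'cy': 210.05656370460542, 'T': array([[-0.008, -0.99 ,  0.14 ,  0.334],
       [-1.   ,  0.009,  0.01 , -0.047],
       [-0.011, -0.14 , -0.99 ,  1.043],
       [ 0.   ,  0.   ,  0.   ,  1.   ]])}
0.1 [[ 0.916  0.402 -0.   ]
 [ 0.402 -0.916  0.001]
 [ 0.    -0.001 -1.   ]] [ 0.908 -0.406  0.178] 0.08524835888601126
```

View pics/top0.png

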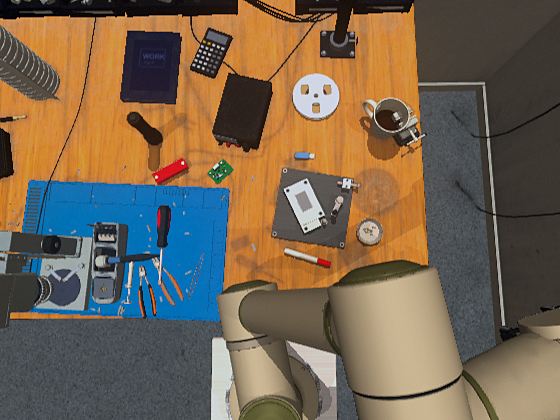

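View pics/scene0.png

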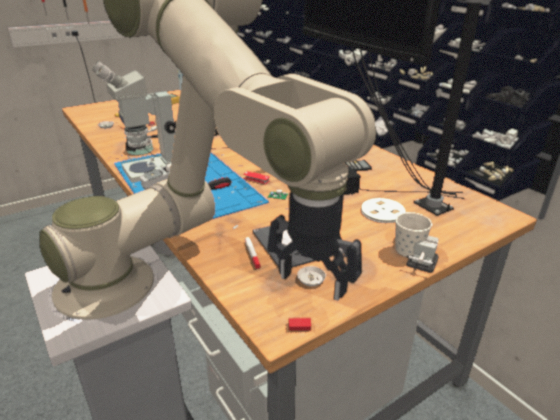

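The top view shows the jig around (313,207), with the plate at (305,204), the stop at (348,184) and the catch knob near (338,200). The pen lies at (307,257) and the dish at (369,231). I'll enlarge that area.

```bash
python3 - <<'E'
from h import *
a=cv2.imread('pics/top0.png')[155:275,255:395]
cv2.imwrite('pics/c1.png',cv2.resize(a,None,fx=5,fy=5,interpolation=cv2.INTER_CUBIC))
E
```

```text
(no output)
```

View pics/c1.png

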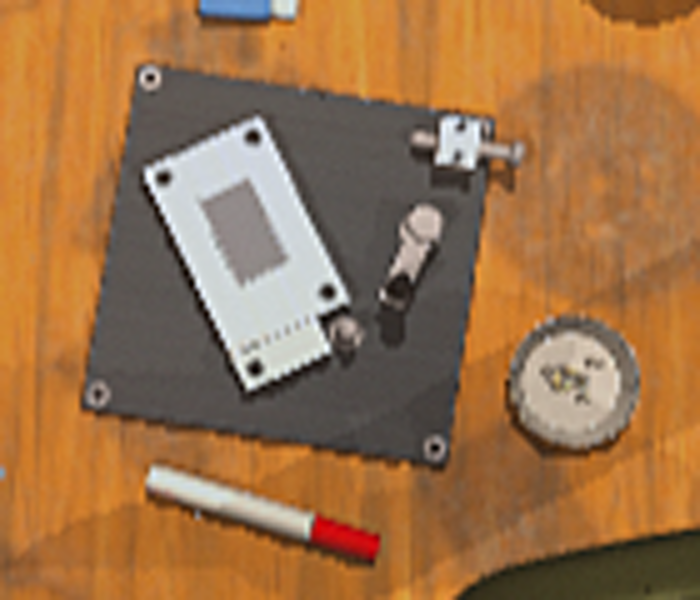

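```bash
cat >> h.py <<'E'
def fit(obj,w):  # 2D rigid fit: w = R(a) obj + t
    obj=np.array(obj,float);w=np.array(w)[:,:2];o=obj-obj.mean(0);q=w-w.mean(0)
    a=np.arctan2((o[:,0]*q[:,1]-o[:,1]*q[:,0]).sum(),(o*q).sum())
    R=np.array([[np.cos(a),-np.sin(a)],[np.sin(a),np.cos(a)]]);t=w.mean(0)-R@obj.mean(0)
    return a,t,np.linalg.norm(obj@R.T+t-w,axis=1)
E
python3 - <<'E'
from h import *
np.set_printoptions(precision=4,suppress=True)
c=optics.calibration('top')
P=lambda L,z:[atz(c,(u+.5)/5-.5+255,(v+.5)/5-.5+155,z) for u,v in L]
a,t,r=fit(np.array([[78,-84],[78,112],[-112,112],[-112,-84]])/1e3,P([(493,117),(138,65),(85,408),(443,467)],.008))
print('jig',np.degrees(a),t,r)
b,tp,r=fit(np.array([[65,-35],[65,35],[-65,35]])/1e3,P([(262,116),(145,173),(248,394)],.023))
print('plate',np.degrees(b),tp,r,'rel',b-a)
R=lambda a:np.array([[np.cos(a),-np.sin(a)],[np.sin(a),np.cos(a)]])
print('notch in jig',R(a).T@(R(b)@[-.051,-.021]+tp-t))
k=P([(425,220)],.056)[0];print('knob',k,R(a).T@(k[:2]-t))
print('pin top',R(a).T@(P([(347,328)],.032)[0][:2]-t))
print('dish',P([(573,383)],.014),'pen',P([(150,478),(378,547)],.01),'usb',P([(200,8)],.01))
E
```

```text
jig -9.424432991570544 [ 0.5025 -0.1227] [0.0012 0.0011 0.0026 0.0023]
plate 24.577343404634224 [ 0.4903 -0.0875] [0.0008 0.0009 0.0004] rel 0.5934429496406652
notch in jig [-0.0484 -0.0132]
knob [ 0.502  -0.1729  0.056 ] [ 0.0077 -0.0497]
pin top [-0.0504 -0.0198]
dish [array([ 0.4214, -0.2537,  0.014 ])] pen [array([ 0.3736, -0.0306,  0.01  ]), array([ 0.3367, -0.1496,  0.01  ])] usb [array([ 0.6279, -0.0597,  0.01  ])]
```

```bash
python3 -m jog '[{"linear":[0.4,-0.3,0],"roll":0},{"linear":[0.8,-0.57,0],"roll":0},{"linear":[0.8,-0.57,0],"roll":0},{"linear":[0.8,-0.57,0],"roll":0},{"linear":[0.8,-0.57,0],"roll":0},{"linear":[0.8,-0.57,0],"roll":0},{"linear":[0.8,-0.57,0],"roll":0},{"linear":[0.8,-0.57,0],"roll":0},{"linear":[0.8,-0.57,0],"roll":0},{"linear":[0.8,-0.57,0],"roll":0},{"linear":[0.8,-0.57,0],"roll":0},{"linear":[0.4,-0.3,0],"roll":0}]' -1 40
python3 - <<'E'
from h import *
np.set_printoptions(precision=4,suppress=True)
c=optics.calibration('wrist'); snap('wrist','w1'); print(c); s=env.observe();print(s['position'],s['tool_rot'],s['ft_force'],s['time_s'])
E
```

```text
time_s: 1.1
position: [0.4431, -0.1279, 0.2312]
tool_rot: [[0.915, 0.404, -0.0], [0.404, -0.915, 0.001], [0.0, -0.001, -1.0]]
ft_force: [0.0, -0.4, -0.3]
grip_width: -0.0001
gripper_force: 0.0
{'fov_y': 64.69094117375191, 'cx': 279.8661748590248, 'cy': 207.37737890408914, 'T': array([[ 0.4048, -0.8698, -0.282 ,  0.5152],
       [-0.9144, -0.3854, -0.1237, -0.0962],
       [-0.0011,  0.308 , -0.9514,  0.3746],
       [ 0.    ,  0.    ,  0.    ,  1.    ]])}
[ 0.4437 -0.1267  0.2312] [[ 0.914   0.4057  0.0003]
 [ 0.4057 -0.914   0.0017]
 [ 0.001  -0.0015 -1.    ]] [-0.4655  1.011   0.4215] 1.15
```

View pics/w1.png

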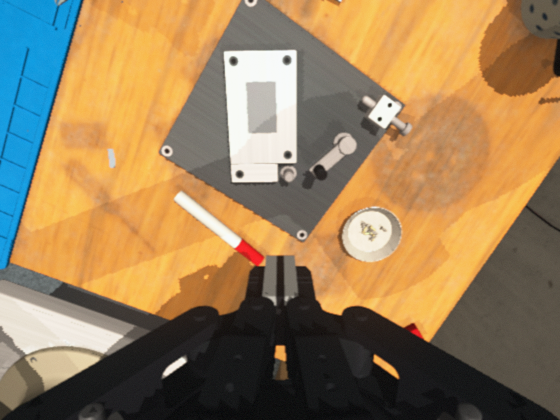

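The wrist view shows the plate's corners at (224,52), (297,50) and (231,184), and the pin's top at (288,173). The black knob's top is near (320,171), the pivot at (345,144) and the screw tip at (363,98).

```bash
python3 - <<'E'
from h import *
np.set_printoptions(precision=4,suppress=True)
c=optics.calibration('wrist');ct=optics.calibration('top')
P=lambda L,z:[atz(c,u,v,z) for u,v in L]
a,t,r=fit(np.array([[78,-84],[-112,112],[-112,-84]])/1e3,P([(407,101),(160,152),(303,243)],.008))
print('jig',np.degrees(a),t,r)
b,tp,r=fit(np.array([[65,-35],[65,35],[-65,35]])/1e3,P([(297,50),(224,52),(231,184)],.023))
print('plate',np.degrees(b),tp,r,'rel',b-a)
R=lambda a:np.array([[np.cos(a),-np.sin(a)],[np.sin(a),np.cos(a)]])
print('notch in jig',R(a).T@(R(b)@[-.051,-.021]+tp-t))
for n,(u,v),z in [('pin',(288,173),.032),('pivot',(345,144),.036),('knob',(320,171),.056),('tip',(363,98),.018)]:
    k=P([(u,v)],z)[0]; print(n,k,R(a).T@(k[:2]-t))
print('push pt',R(b)@[.04,.035]+tp,'corner',R(b)@[.065,.035]+tp)
# heights by two views
def tri(p,q):
    o,d=ray(c,*p);o2,e=ray(ct,(q[0]+.5)/5-.5+255,(q[1]+.5)/5-.5+155)
    s=np.linalg.lstsq(np.c_[d,-e],o2-o,rcond=None)[0]; return (o+d*s[0]+o2+e*s[1])/2
for n,p,q in [('corner',(224,52),(145,173)),('knob',(320,171),(397,288)),('pin',(288,173),(347,328)),('base',(303,243),(443,467))]: print(n,tri(p,q))
E
```

```text
jig -9.242168272314656 [ 0.5039 -0.1223] [0.0019 0.002  0.0027]
plate 24.572214384096192 [ 0.4895 -0.0859] [0.0013 0.0001 0.0013] rel 0.5901723118836357
notch in jig [-0.0508 -0.0122]
pin [ 0.4525 -0.1318  0.032 ] [-0.0492 -0.0176]
pivot [ 0.5038 -0.1716  0.036 ] [ 0.0078 -0.0487]
knob [ 0.4714 -0.1569  0.056 ] [-0.0265 -0.0393]
tip [ 0.5519 -0.1711  0.018 ] [ 0.0552 -0.0404]
push pt [ 0.5113 -0.0374] corner [ 0.534 -0.027]
corner [ 0.5331 -0.0291  0.0319]
knob [ 0.4692 -0.1597  0.0404]
pin [ 0.4506 -0.1339  0.0216]
base [ 0.3782 -0.1851  0.0104]
```

```bash
python3 -m jog '[{"linear":[0.61,-0.53,0],"roll":0},{"linear":[0.61,-0.53,0],"roll":0},{"linear":[0.61,-0.53,0],"roll":0},{"linear":[0.61,-0.53,0],"roll":0},{"linear":[0,0,1],"roll":0},{"linear":[0,0,1],"roll":0},{"linear":[0,0,1],"roll":0},{"linear":[0,0,1],"roll":0},{"linear":[0,0,0.8],"roll":0},{"linear":[0,0,0.3],"roll":0},{"linear":[0,0,0],"roll":0}]'
python3 - <<'E'
from h import *
s=env.observe();print(s['position'],s['ft_force']);snap('wrist','w2')
E
```

```text
time_s: 2.07
position: [0.4956, -0.0141, 0.0244]
tool_rot: [[0.916, 0.402, -0.006], [0.402, -0.916, 0.002], [-0.005, -0.004, -1.0]]
ft_force: [-0.0, -0.8, 0.4]
grip_width: -0.0001
gripper_force: 0.0
[ 0.49562419 -0.01409552  0.02439736] [-0.04773799 -0.75804875  0.36954458]
```

View pics/w2.png

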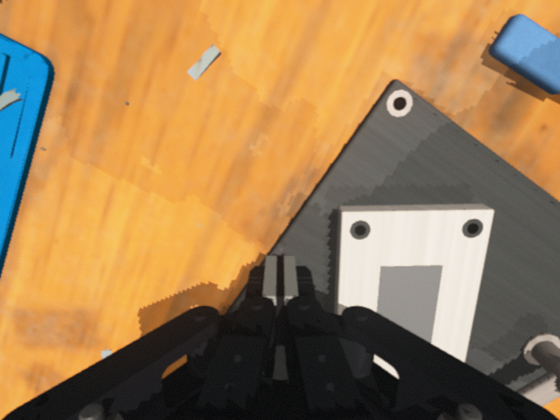

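Fingertips at (280,262) stand clear of the plate's left edge (x≈338). The free corner is at (341,207).

```bash
python3 - <<'E'
from h import *
c=optics.calibration('wrist');s=env.observe();T=np.array(s['tool_rot']);p=np.array(s['position'])
b,tp,r=fit(np.array([[65,-35],[65,35]])/1e3,[atz(c,494,209,.023),atz(c,341,207,.023)]);print(np.degrees(b),tp,r)
for q in [(341,207),(494,209),(337,306)]: print(T.T@(atz(c,*q,.023)-p))
E
python3 -m jog '[{"linear":[0,0,0.25],"roll":0},{"linear":[0,0.05,0],"roll":0},{"linear":[0,0.05,0],"roll":0},{"linear":[0,0,0],"roll":0}]'
```

```text
22.98402585023098 [ 0.49101668 -0.08577425] [0.00056516 0.00056516]
[0.0314956  0.02835037 0.00316734]
[0.03060332 0.09947496 0.00302687]
[-0.02206369  0.02938608  0.00329816]
time_s: 2.45
position: [0.4998, -0.0186, 0.0185]
tool_rot: [[0.916, 0.402, 0.002], [0.402, -0.916, -0.001], [0.002, 0.001, -1.0]]
ft_force: [-0.4, 0.8, 0.2]
grip_width: 0.0001
gripper_force: 0.0
```

```bash
python3 -m jog '[{"linear":[0.05,0.05,0.06],"roll":0},{"linear":[0.03,0.05,0],"roll":0},{"linear":[0,0.05,0],"roll":0},{"linear":[0,0,0],"roll":0}]'
python3 -m jog '[{"linear":[0,0.04,0],"roll":0},{"linear":[0,0.04,0],"roll":0},{"linear":[0,0.04,0],"roll":0},{"linear":[0,0,0],"roll":0}]'
```

```text
time_s: 2.78
position: [0.5047, -0.0226, 0.0151]
tool_rot: [[0.916, 0.402, 0.001], [0.402, -0.916, -0.0], [0.0, 0.0, -1.0]]
ft_force: [0.3, 0.2, 0.3]
grip_width: 0.0
gripper_force: 0.0
time_s: 3.12
position: [0.5064, -0.027, 0.015]
tool_rot: [[0.916, 0.402, 0.0], [0.402, -0.916, -0.0], [0.0, 0.0, -1.0]]
ft_force: [0.1, 1.1, 0.0]
grip_width: 0.0
gripper_force: 0.0
```

```bash
python3 -m jog '[{"linear":[-0.1,-0.1,0],"roll":0},{"linear":[-0.3,0,0],"roll":0},{"linear":[-0.25,0,0],"roll":0},{"linear":[0,0.05,0],"roll":0},{"linear":[-0.02,0.05,0],"roll":0},{"linear":[0,0,0],"roll":0}]'
python3 -m jog '[{"linear":[-0.03,0.04,0],"roll":0},{"linear":[-0.03,0.04,0],"roll":0},{"linear":[0,0,0],"roll":0}]'
python3 -m jog '[{"linear":[-0.03,0.04,0],"roll":0},{"linear":[-0.03,0.04,0],"roll":0},{"linear":[0,0,0],"roll":0}]'
```

```text
time_s: 3.62
position: [0.4822, -0.0379, 0.0151]
tool_rot: [[0.916, 0.402, 0.001], [0.402, -0.916, -0.0], [0.001, 0.001, -1.0]]
ft_force: [-0.4, 0.0, 0.2]
grip_width: 0.0002
gripper_force: 0.0
time_s: 3.87
position: [0.481, -0.0414, 0.015]
tool_rot: [[0.916, 0.402, 0.0], [0.402, -0.916, 0.0], [0.0, -0.0, -1.0]]
ft_force: [0.3, 2.8, 1.1]
grip_width: 0.0002
gripper_force: 1.1
time_s: 4.12
position: [0.4799, -0.0452, 0.0149]
tool_rot: [[0.916, 0.402, 0.0], [0.402, -0.916, 0.0], [0.0, -0.0, -1.0]]
ft_force: [0.4, 4.5, 1.8]
grip_width: 0.0001
gripper_force: 1.9
```

```bash
python3 -m jog '[{"linear":[-0.03,0.04,0],"roll":0},{"linear":[-0.03,0.04,0],"roll":0},{"linear":[0,0,0],"roll":0}]'|sed -n '2p;4p'
python3 -m jog '[{"linear":[-0.03,0.04,0],"roll":0},{"linear":[0,0,0],"roll":0}]'|sed -n '2p;4p'
python3 - <<'E'
from h import *
c=optics.calibration('wrist');print(np.array(c['T']).round(4).tolist());snap('wrist','w3')
E
```

```text
position: [0.479, -0.0488, 0.015]
ft_force: [0.9, 6.2, 1.8]
position: [0.4785, -0.0499, 0.015]
ft_force: [3.5, 12.7, 2.9]
[[0.4019, -0.8711, -0.2823, 0.5506], [-0.9157, -0.3831, -0.1213, -0.0186], [-0.0025, 0.3072, -0.9516, 0.1584], [0.0, 0.0, 0.0, 1.0]]
```

View pics/w3.png

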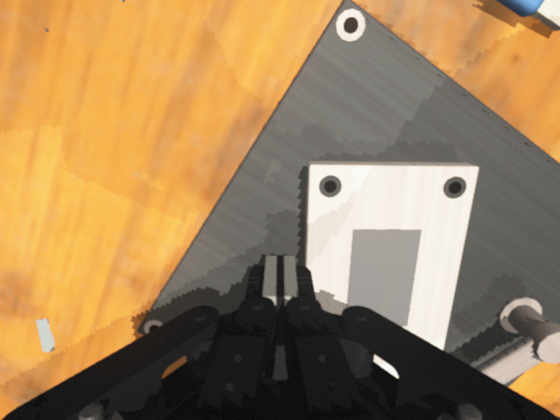

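The fingertips are against the plate's +y edge at (305,270). The plate's corners are at (308,162) and (478,166), and the force jumped to about 13 N, so the notch is on the pin.

```bash
python3 - <<'E'
from h import *
c=optics.calibration('wrist');s=env.observe();T=np.array(s['tool_rot']);p=np.array(s['position'])
w=[atz(c,478,166,.023),atz(c,308,162,.023),atz(c,306,250,.023)]
b,tp,r=fit(np.array([[65,-35],[65,35]])/1e3,w[:2]);print(np.degrees(b),tp,r, [(T.T@(x-p)*1e3).round(1) for x in w])
R=lambda a:np.array([[np.cos(a),-np.sin(a)],[np.sin(a),np.cos(a)]])
print('notch',R(b)@[-.051,-.021]+tp,'minus pin in plate mm',1e3*R(b).T@(R(b)@[-.051,-.021]+tp-[.4505,-.134]))
E
```

```text
22.37328736230589 [ 0.48626619 -0.09565202] [3.43466011e-05 3.43466011e-05] [array([52.9, 81.6, -8.2]), array([54.5, 11.5, -8. ]), array([14.9, 11.7, -8.1])]
notch [ 0.44709872 -0.13448382] minus pin in plate mm [-3.32940924  0.84726144]
```

```bash
python3 -m jog '[{"linear":[0.05,-0.1,0],"roll":0},{"linear":[0.35,0,0],"roll":0},{"linear":[0.35,0,0],"roll":0},{"linear":[0,0.08,0],"roll":0},{"linear":[0,0.04,0],"roll":0},{"linear":[0,0,0],"roll":0}]'|sed -n '2p;4p'
python3 -m jog '[{"linear":[0.02,0.05,0],"roll":0.25},{"linear":[0.02,0.05,0],"roll":0.25},{"linear":[0.02,0.05,0],"roll":0.25},{"linear":[0,0,0],"roll":0}]'|sed -n '2p;4p'
python3 -m jog '[{"linear":[0.02,0.05,0],"roll":0.25},{"linear":[0.02,0.05,0],"roll":0.25},{"linear":[0.02,0.05,0],"roll":0.25},{"linear":[0,0,0],"roll":0}]'|sed -n '2p;4p'
```

```text
position: [0.5066, -0.039, 0.015]
ft_force: [3.0, 9.7, 2.8]
position: [0.5113, -0.0437, 0.0152]
ft_force: [4.8, 11.2, 3.4]
position: [0.5157, -0.0486, 0.0153]
ft_force: [5.2, 10.8, 2.2]
```

```bash
python3 -m jog '[{"linear":[0.06,0.05,0],"roll":0.25},{"linear":[0.05,0.05,0],"roll":0.25},{"linear":[0.04,0.05,0],"roll":0.25},{"linear":[0,0,0],"roll":0}]'|sed -n '2,4p'
python3 -m jog '[{"linear":[0.037,0.05,0],"roll":0.25},{"linear":[0.037,0.05,0],"roll":0.25},{"linear":[0.037,0.05,0],"roll":0.25},{"linear":[0,0,0],"roll":0}]'|sed -n '2,4p'
python3 - <<'E'
from h import *
c=optics.calibration('wrist');print(np.array(c['T']).round(4).tolist());snap('wrist','w4')
E
```

```text
position: [0.5216, -0.0531, 0.0151]
tool_rot: [[0.977, 0.214, -0.001], [0.214, -0.977, 0.001], [-0.001, -0.002, -1.0]]
ft_force: [-2.5, 7.2, 7.3]
position: [0.527, -0.0582, 0.0151]
tool_rot: [[0.989, 0.15, -0.001], [0.15, -0.989, 0.001], [-0.001, -0.002, -1.0]]
ft_force: [-1.6, 6.1, 6.0]
[[0.1506, -0.94, -0.3062, 0.6051], [-0.9886, -0.1436, -0.0452, -0.0466], [-0.0015, 0.3095, -0.9509, 0.1584], [0.0, 0.0, 0.0, 1.0]]
```

View pics/w4.png

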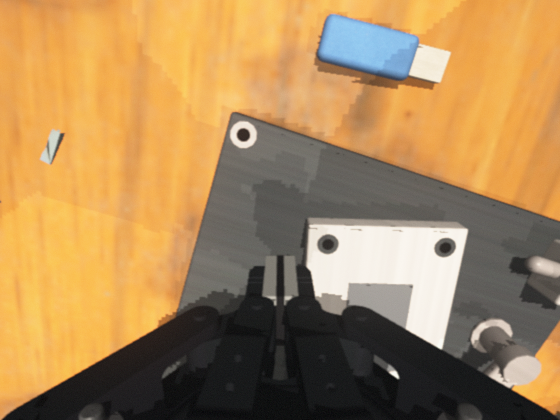

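The plate's corners are now at (307,219) and (468,225), and the screw tip is at (530,265).

```bash
cat > pose.py <<'E'
import sys
from h import *
v=list(map(float,sys.argv[1:5]))
c=optics.calibration('wrist');s=env.observe();T=np.array(s['tool_rot']);p=np.array(s['position'])
w=[atz(c,*v[:2],.023),atz(c,*v[2:],.023)]
b,tp,r=fit(np.array([[65,-35],[65,35]])/1e3,w);print('plate',np.degrees(b).round(2),tp,'res',r,'corners in tool',[(T.T@(x-p)*1e3).round(1) for x in w])
R=lambda a:np.array([[np.cos(a),-np.sin(a)],[np.sin(a),np.cos(a)]])
print('notch minus pin in plate mm',1e3*R(b).T@(R(b)@[-.051,-.021]+tp-[.4505,-.134]),'rel deg',np.degrees(b)+9.3,'tool deg',np.degrees(np.arctan2(T[1,0],T[0,0])))
E
python3 pose.py 468 225 307 219
```

```text
plate 6.47 [ 0.49743983 -0.10775761] res [0.00019805 0.00019805] corners in tool [array([26.9, 82.1, -8. ]), array([29.6, 11.8, -7.9])]
notch minus pin in plate mm [-1.40122951 -0.21603739] rel deg 15.772279160354355 tool deg 8.68278297800451
```

```bash
python3 -m jog '[{"linear":[0.035,0.05,-0.01],"roll":0.3},{"linear":[0.035,0.05,-0.01],"roll":0.3},{"linear":[0.035,0.05,0],"roll":0.3},{"linear":[0.035,0.05,0],"roll":0.3},{"linear":[0,0,0],"roll":0}]'|sed -n '2,4p'
python3 -m jog '[{"linear":[0.033,0.05,0],"roll":0.3},{"linear":[0.033,0.05,0],"roll":0.3},{"linear":[0.033,0.05,0],"roll":0.3},{"linear":[0,0,0],"roll":0}]'|sed -n '2,4p'
python3 - <<'E'
from h import *
c=optics.calibration('wrist');snap('wrist','w5')
E
```

```text
position: [0.5343, -0.0664, 0.0156]
tool_rot: [[0.999, 0.045, -0.0], [0.045, -0.999, -0.0], [-0.0, 0.0, -1.0]]
ft_force: [0.2, 0.7, 0.1]
position: [0.5388, -0.0723, 0.0157]
tool_rot: [[0.999, -0.033, 0.0], [-0.033, -0.999, -0.0], [0.001, 0.0, -1.0]]
ft_force: [1.2, 0.2, -0.7]
```

View pics/w5.png

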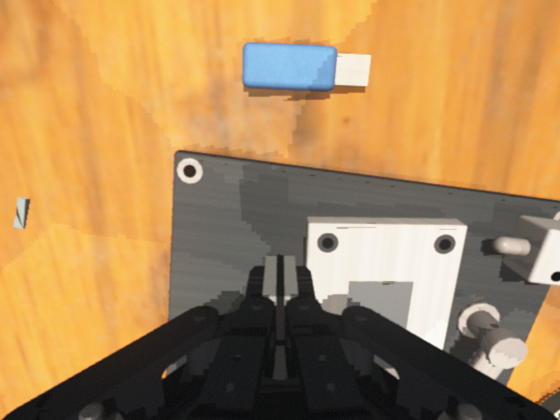

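```bash
python3 pose.py 467 224 307 218;  python3 -m jog '[{"linear":[0.02,0.05,0],"roll":0},{"linear":[0,0,0],"roll":0}]'|sed -n '2,4p'
```

```text
plate -4.09 [ 0.50078788 -0.11550653] res [0.00015801 0.00015801] corners in tool [array([27. , 82.1, -7.2]), array([29.8, 11.9, -7.3])]
notch minus pin in plate mm [-2.15773594  1.02981383] rel deg 5.2138258209877675 tool deg -1.8265519334884197
position: [0.5395, -0.074, 0.0158]
tool_rot: [[1.0, -0.031, 0.001], [-0.031, -1.0, -0.0], [0.001, 0.0, -1.0]]
ft_force: [0.1, 1.4, -0.2]
```

```bash
python3 -m jog '[{"linear":[0.025,0.04,0],"roll":0.25},{"linear":[0.025,0.04,0],"roll":0.25},{"linear":[0,0,0],"roll":0}]'|sed -n '2p;4p'
for i in 1; do python3 -m jog '[{"linear":[0.012,0.02,0],"roll":0.12},{"linear":[0.012,0.02,0],"roll":0.12},{"linear":[0,0,0],"roll":0}]'|sed -n '2p;4p';done
python3 -m jog '[{"linear":[0.006,0.012,0],"roll":0.1},{"linear":[0.006,0.012,0],"roll":0.1},{"linear":[0,0,0],"roll":0}]'|sed -n '2p;4p'
```

```text
position: [0.5415, -0.0774, 0.0158]
ft_force: [2.3, 2.9, 0.3]
position: [0.5422, -0.0788, 0.0158]
ft_force: [3.2, 3.0, -0.7]
position: [0.5426, -0.0797, 0.0159]
ft_force: [3.0, 3.7, 0.4]
```

```bash
python3 -m jog '[{"linear":[0.004,0.012,0],"roll":0.05},{"linear":[0.004,0.012,0],"roll":0.05},{"linear":[0,0,0],"roll":0}]'|sed -n '2p;4p'
```

```text
position: [0.543, -0.0807, 0.0159]
ft_force: [4.1, 4.6, -0.4]
```

```bash
python3 -m jog '[{"linear":[0.015,0.012,0],"roll":0.05},{"linear":[0.01,0.012,0],"roll":0.05},{"linear":[0,0,0],"roll":0}]'|sed -n '2p;4p'
python3 -m jog '[{"linear":[0.01,0.012,0],"roll":0.05},{"linear":[0.01,0.012,0],"roll":0.05},{"linear":[0,0,0],"roll":0}]'|sed -n '2p;4p'
```

```text
position: [0.5436, -0.0817, 0.0159]
ft_force: [3.8, 4.9, 0.4]
position: [0.5442, -0.0828, 0.0159]
ft_force: [3.4, 4.3, 1.8]
```

```bash
python3 -m jog '[{"linear":[0.008,0.012,0],"roll":0.05},{"linear":[0.008,0.012,0],"roll":0.05},{"linear":[0,0,0],"roll":0}]'|sed -n '2p;4p'
```

```text
position: [0.5447, -0.0839, 0.0159]
ft_force: [3.5, 4.1, 1.1]
```

```bash
python3 -m jog '[{"linear":[0.008,0.012,0],"roll":0.05},{"linear":[0.008,0.012,0],"roll":0.05},{"linear":[0,0,0],"roll":0}]'|sed -n '2p;4p'
```

```text
position: [0.5453, -0.0849, 0.0159]
ft_force: [4.3, 4.6, 0.5]
```

```bash
python3 -m jog '[{"linear":[0.006,0.012,0],"roll":0.05},{"linear":[0.006,0.012,0],"roll":0.05},{"linear":[0,0,0],"roll":0}]'|sed -n '2p;4p'
```

```text
position: [0.5457, -0.086, 0.0159]
ft_force: [3.2, 3.1, 0.0]
```

```bash
python3 -m jog '[{"linear":[0.006,0.012,0],"roll":0.05},{"linear":[0.006,0.012,0],"roll":0.05},{"linear":[0,0,0],"roll":0}]'|sed -n '1,4p'
python3 - <<'E'
from h import *
snap('wrist','w6')
E
```

```text
time_s: 9.93
position: [0.5461, -0.087, 0.0159]
tool_rot: [[0.985, -0.174, 0.001], [-0.174, -0.985, -0.0], [0.001, -0.0, -1.0]]
ft_force: [4.6, 3.5, -0.3]
```

View pics/w6.png

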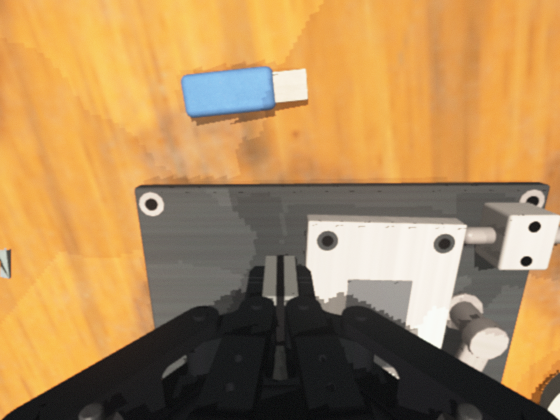

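The screw tip at (468,236) is almost touching the plate's edge at (464,238). The plate's corners are at (306,216) and (467,222).

```bash
python3 pose.py 467 222 306 216;  python3 -m jog '[{"linear":[0.004,0.012,0],"roll":0.03},{"linear":[0.004,0.012,0],"roll":0.03},{"linear":[0,0,0],"roll":0}]'|sed -n '2p;4p'
```

```text
plate -12.24 [ 0.503304   -0.12441762] res [0.00035381 0.00035381] corners in tool [array([27.9, 82.1, -7. ]), array([30.7, 11.5, -7. ])]
notch minus pin in plate mm [-1.42712574 -0.4424108 ] rel deg -2.9379376786768425 tool deg -10.005729105723361
position: [0.5458, -0.0884, 0.0163]
ft_force: [-0.3, 1.1, 5.8]
```

```bash
python3 -m jog '[{"linear":[0.004,0.012,0],"roll":0.03},{"linear":[0.004,0.012,0],"roll":0},{"linear":[0,0,0],"roll":0}]'|sed -n '2p;4p'
```

```text
position: [0.5458, -0.0889, 0.0163]
ft_force: [0.1, 4.3, 6.8]
```

```bash
python3 -m jog '[{"linear":[0,0.012,0],"roll":0},{"linear":[0,0,0],"roll":0}]'|sed -n '2p;4p'
```

```text
position: [0.5458, -0.0893, 0.0164]
ft_force: [1.0, 4.7, 7.1]
```

```bash
python3 -m jog '[{"linear":[0,0.012,0],"roll":0},{"linear":[0,0,0],"roll":0}]'|sed -n '2p;4p'
```

```text
position: [0.5457, -0.0897, 0.0164]
ft_force: [0.7, 5.1, 7.0]
```

```bash
cat > trk.py <<'E'
import sys
from h import *
ref=cv2.imread(f'pics/{sys.argv[1]}.png',0); im=snap('wrist',sys.argv[2]); g=cv2.cvtColor(im,cv2.COLOR_RGB2GRAY)
c=optics.calibration('wrist');o=[]
for u,v,z in [(328,241,.023),(444,244,.023),(532,226,.028),(152,205,.008)]:
    t=np.float32([[[u,v]]]); n,st,e=cv2.calcOpticalFlowPyrLK(ref,g,t,None,winSize=(25,25),maxLevel=3)
    w=atz(c,*n[0,0],z); o.append(w); print((u,v),n[0,0].round(1),st[0,0],e[0,0].round(1),(w*1e3).round(1))
print('plate hole dir deg',np.degrees(np.arctan2(*(o[0]-o[1])[1::-1]))-90)
E
python3 - <<'E'
E
python3 trk.py w6 w7; python3 - <<'E'
from h import *
E
python3 -m jog '[{"linear":[0,0.012,0],"roll":0},{"linear":[0,0,0],"roll":0}]'|sed -n '1,4p'; python3 trk.py w6 w8
```

```text
(328, 241) [322.1 240.2] 1 2.7 [ 561.  -111.8   23. ]
(444, 244) [437.9 242.7] 1 3.3 [ 550.4 -162.8   23. ]
(532, 226) [524.9 224.1] 1 2.4 [ 555.1 -197.2   28. ]
(152, 205) [146.3 205.8] 1 3.7 [587.2 -32.2   8. ]
plate hole dir deg -11.739385265321701
time_s: 11.03
position: [0.5456, -0.0902, 0.0164]
tool_rot: [[0.983, -0.181, 0.0], [-0.181, -0.983, 0.0], [0.0, -0.0, -1.0]]
ft_force: [1.5, 5.6, 7.8]
(328, 241) [321.  240.2] 1 2.7 [ 561.  -111.8   23. ]
(444, 244) [436.8 242.7] 1 3.6 [ 550.4 -162.8   23. ]
(532, 226) [523.6 224. ] 1 3.1 [ 555.1 -197.2   28. ]
(152, 205) [145.3 205.8] 1 3.7 [587.2 -32.2   8. ]
plate hole dir deg -11.742915090930325
```

```bash
python3 - <<'E'
from h import *
s=env.observe();print(s['grip_width'],s['gripper_force'],s['ft_force'],s['wrist_torque'],s['position'])
a=cv2.imread('pics/w6.png')[190:330,220:400];b=cv2.imread('pics/w8.png')[190:330,220:400]
cv2.imwrite('pics/c2.png',cv2.resize(np.hstack([a,b]),None,fx=2.2,fy=2.2,interpolation=cv2.INTER_CUBIC))
E
```

```text
-7.181831806694915e-06 3.513304505031556 [0.90597602 5.35573142 7.32497304] [ 0.88614479 -0.10113194  0.0182696 ] [ 0.54564112 -0.09017707  0.01638538]
```

View pics/c2.png

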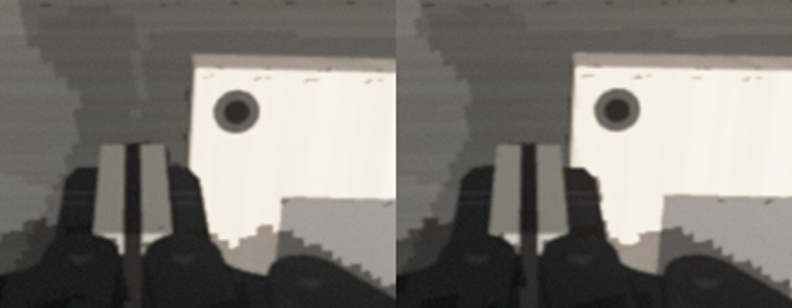

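Compared with w6, the fingertip's tapered back has ridden about 2.7 mm over the plate's edge, which explains the 7 N upward force. The plate is already against the screw, but the taper is pressing it down. I'll back off, roll the tool 90° and push with the flat side of the fingers.

```bash
python3 -c "
from h import *
print(np.round(env.observe()['q'],1))"
python3 -m jog '[{"linear":[0,-0.1,0],"roll":0},{"linear":[0,-0.4,0],"roll":0},{"linear":[0,-0.3,0],"roll":0},{"linear":[0,0,0],"roll":0}]'|sed -n '2,4p'; python3 trk.py w6 w9
```

```text
[-21.7  36.2  89.8   0.   54.   78.8]
position: [0.5511, -0.0574, 0.0156]
tool_rot: [[0.984, -0.179, -0.001], [-0.179, -0.984, 0.0], [-0.001, 0.0, -1.0]]
ft_force: [0.3, 0.9, -0.7]
(328, 241) [396.2 240. ] 1 4.0 [ 561.  -112.8   23. ]
(444, 244) [512.5 242.5] 1 7.6 [ 550.5 -163.8   23. ]
(532, 226) [608.9 230.2] 0 242.5 [ 551.9 -200.5   28. ]
(152, 205) [215.  205.1] 1 6.6 [587.2 -33.4   8. ]
plate hole dir deg -11.673371392628937
```

```bash
python3 -m jog '[{"linear":[0,0,0],"roll":-1},{"linear":[0,0,0],"roll":-1},{"linear":[0,0,0],"roll":-1},{"linear":[0,0,0],"roll":-1},{"linear":[0,0,0],"roll":-1},{"linear":[0,0,0],"roll":-1},{"linear":[0,0,0],"roll":-1},{"linear":[0,0,0],"roll":-1},{"linear":[0,0,0],"roll":-1}]' >/dev/null
python3 -m jog '[{"linear":[0,0,0],"roll":-1},{"linear":[0,0,0],"roll":-1},{"linear":[0,0,0],"roll":-1},{"linear":[0,0,0],"roll":-1},{"linear":[0,0,0],"roll":-1},{"linear":[0,0,0],"roll":-1},{"linear":[0,0,0],"roll":-1},{"linear":[0,0,0],"roll":-1},{"linear":[0,0,0.05],"roll":-1},{"linear":[0,0,0.04],"roll":0},{"linear":[0,0,0],"roll":0}]'
```

```text
time_s: 13.13
position: [0.5511, -0.0594, 0.0118]
tool_rot: [[0.184, 0.983, -0.001], [0.983, -0.184, -0.0], [-0.0, -0.001, -1.0]]
ft_force: [-0.6, 0.2, -0.2]
grip_width: -0.0003
gripper_force: 0.0
```

```bash
python3 -m jog '[{"linear":[-0.15,0.06,0],"roll":0},{"linear":[-0.15,0.06,0],"roll":0},{"linear":[-0.12,0,0],"roll":0},{"linear":[-0.1,0,0],"roll":0},{"linear":[0,0,0],"roll":0}]'|sed -n '2p;4p'
python3 -m jog '[{"linear":[-0.03,0,0],"roll":0},{"linear":[-0.03,0,0],"roll":0},{"linear":[0,0,0],"roll":0}]'|sed -n '2p;4p'
```

```text
position: [0.5523, -0.0813, 0.0121]
ft_force: [-0.6, -0.6, -0.2]
position: [0.5519, -0.0827, 0.0122]
ft_force: [0.2, -0.8, -0.3]
```

```bash
python3 -m jog '[{"linear":[-0.02,0,0],"roll":0},{"linear":[-0.02,0,0],"roll":0},{"linear":[0,0,0],"roll":0}]'|sed -n '2p;4p'
```

```text
position: [0.5517, -0.0842, 0.0121]
ft_force: [-0.3, -1.0, -0.1]
```

```bash
python3 -m jog '[{"linear":[-0.02,0,0],"roll":0},{"linear":[-0.02,0,0],"roll":0},{"linear":[0,0,0],"roll":0}]'|sed -n '2p;4p'
```

```text
position: [0.5514, -0.0859, 0.0121]
ft_force: [0.1, 0.3, -0.4]
```

```bash
python3 -m jog '[{"linear":[-0.015,0,0],"roll":0},{"linear":[-0.015,0,0],"roll":0},{"linear":[0,0,0],"roll":0}]'|sed -n '2p;4p'
```

```text
position: [0.5511, -0.0871, 0.0121]
ft_force: [-0.4, -0.1, 0.2]
```

```bash
python3 -m jog '[{"linear":[-0.015,0,0],"roll":0},{"linear":[-0.015,0,0],"roll":0},{"linear":[0,0,0],"roll":0}]'|sed -n '2p;4p'
```

```text
position: [0.5509, -0.0883, 0.0121]
ft_force: [0.2, -0.5, 0.6]
```

```bash
python3 -m jog '[{"linear":[-0.012,0,0],"roll":0},{"linear":[-0.012,0,0],"roll":0},{"linear":[0,0,0],"roll":0}]'|sed -n '2p;4p'
```

```text
position: [0.5509, -0.0887, 0.0121]
ft_force: [1.5, 4.5, 0.4]
```

```bash
python3 -m jog '[{"linear":[-0.012,0,0],"roll":0},{"linear":[0,0,0],"roll":0}]'|sed -n '2p;4p'
```

```text
position: [0.5509, -0.0888, 0.0121]
ft_force: [2.1, 5.8, 0.0]
```

```bash
python3 -m jog '[{"linear":[-0.012,0,0],"roll":0},{"linear":[0,0,0],"roll":0}]'|sed -n '2p;4p'
python3 -m jog '[{"linear":[-0.01,0,0],"roll":0},{"linear":[0,0,0],"roll":0}]'|sed -n '2p;4p'
```

```text
position: [0.5509, -0.0889, 0.0122]
ft_force: [3.3, 8.5, 0.4]
position: [0.5509, -0.089, 0.0121]
ft_force: [3.4, 10.7, 0.1]
```

```bash
python3 -m jog '[{"linear":[-0.006,0,0],"roll":0},{"linear":[0,0,0],"roll":0}]'|sed -n '2p;4p'; python3 trk.py w6 w10|tail -1
```

```text
position: [0.5509, -0.089, 0.0121]
ft_force: [4.5, 11.6, -0.2]
plate hole dir deg -264.5508964503989
```

```bash
python3 -m jog '[{"linear":[0,0,0],"roll":0},{"linear":[0,0,0],"roll":0},{"linear":[0,0,0],"roll":0},{"linear":[0,0,0],"roll":0},{"linear":[0,0,0],"roll":0},{"linear":[0,0,0],"roll":0}]'|sed -n '1,4p'
python3 -m jog '[{"linear":[0.05,0,0],"roll":0},{"linear":[0.15,0,0],"roll":0},{"linear":[0.5,0,-0.3],"roll":0},{"linear":[0,0,-1],"roll":0},{"linear":[0,0,-1],"roll":0},{"linear":[0,0,-1],"roll":0},{"linear":[0,0,0],"roll":0},{"linear":[0,0,0],"roll":0}]'
python3 - <<'E'
from h import *
c=optics.calibration('wrist');print(np.array(c['T']).round(3).tolist());snap('wrist','w11');snap('top','t11')
R=lambda a:np.array([[np.cos(a),-np.sin(a)],[np.sin(a),np.cos(a)]])
a=np.radians(-9.3);t=np.array([.503,-.1225])
for n,p in [('pivot',(10,-52)),('knob.27',(10-38*np.cos(.27),-52+38*np.sin(.27))),('knobclosed',(10,-14)),('pin',(-51,-21))]:
    w=R(a)@(np.array(p)/1e3)+t; print(n,w.round(4),proj(c,[*w,.05]),proj(optics.calibration('top'),[*w,.05]))
E
```

```text
time_s: 16.27
position: [0.5509, -0.089, 0.0122]
tool_rot: [[0.181, 0.983, 0.001], [0.983, -0.181, 0.002], [0.003, 0.0, -1.0]]
ft_force: [3.8, 10.9, 0.5]
time_s: 16.93
position: [0.5563, -0.0634, 0.1461]
tool_rot: [[0.181, 0.983, 0.004], [0.983, -0.181, -0.002], [-0.001, 0.005, -1.0]]
ft_force: [0.2, 0.1, -1.5]
grip_width: -0.0002
gripper_force: 0.0
[[0.984, -0.173, -0.052, 0.57], [-0.181, -0.935, -0.305, 0.014], [0.004, 0.309, -0.951, 0.289], [0.0, 0.0, 0.0, 1.0]]
pivot [ 0.5045 -0.1754] [244.36835814 339.30107583] [340.26391393 198.0248673 ]
knob.27 [ 0.47   -0.1595] [201.28541877 330.36133655] [334.40441858 211.37127345]
knobclosed [ 0.5106 -0.1379] [241.98514632 301.6613221 ] [325.61918861 195.81601529]
pin [ 0.4493 -0.135 ] [170.08924259 310.20152788] [324.99084235 219.48629806]
```

```bash
python3 -m jog '[{"linear":[-0.66,-0.37,0],"roll":0},{"linear":[-0.66,-0.37,0],"roll":0},{"linear":[-0.66,-0.37,0],"roll":0},{"linear":[-0.66,-0.37,0],"roll":0},{"linear":[-0.66,-0.37,0],"roll":0},{"linear":[0,0,0],"roll":0.96},{"linear":[0,0,0],"roll":0.96},{"linear":[0,0,0],"roll":0.96},{"linear":[0,0,0],"roll":0},{"linear":[0,0,0],"roll":0}]'|sed -n '1,4p'
python3 - <<'E'
from h import *
im=snap('wrist','w12');c=optics.calibration('wrist')
g=cv2.cvtColor(im,cv2.COLOR_RGB2GRAY)
R=lambda a:np.array([[np.cos(a),-np.sin(a)],[np.sin(a),np.cos(a)]]);a=np.radians(-9.3);t=np.array([.503,-.1225])
for f in (0,.27): print(proj(c,[*(R(a)@np.array([.010-.038*np.cos(f),-.052+.038*np.sin(f)])+t),.056]))
s=optics.get_image('top');c=optics.calibration('top');hsv=cv2.cvtColor(s,cv2.COLOR_RGB2HSV)
m=((hsv[...,2]>170)&(hsv[...,1]<60)).astype(np.uint8);m[:160]=0;m[252:]=0;m[:,:270]=0;m[:,352:]=0
n,l,st,ce=cv2.connectedComponentsWithStats(m)
for i in np.argsort(-st[1:,4])[:3]+1: print(st[i],cv2.minAreaRect(np.argwhere(l==i)[:,::-1].astype(np.float32)))
E
```

```text
time_s: 17.87
position: [0.4584, -0.1793, 0.1429]
tool_rot: [[0.418, 0.908, -0.002], [0.908, -0.418, 0.001], [0.0, -0.003, -1.0]]
ft_force: [0.2, -0.1, 0.3]
[285.20065599 196.32502637]
[283.36860043 182.65684674]
[305 175  23  40 338] ((316.0, 195.99998474121094), (16.865985870361328, 39.61545944213867), 11.309932708740234)
[331 198   3   5   9] ((332.2000427246094, 200.1000518798828), (1.3416407108306885, 4.4721360206604), 26.56505012512207)
[285 249   3   3   8] ((286.0, 250.0), (2.0, 2.0), 90.0)
```

```bash
python3 - <<'E'
from h import *
g=cv2.imread('pics/w12.png',0);c=optics.calibration('wrist');w=g[130:240,225:345]
m=(w<38).astype(np.uint8);n,l,st,ce=cv2.connectedComponentsWithStats(m)
for i in np.argsort(-st[1:,4])[:4]+1: print(st[i],ce[i]+[225,130],atz(c,*(ce[i]+[225,130]),.05))
print(w[::6,::5])
print(atz(optics.calibration('top'),316,196,.023))
E
```

```text
[51 43  6  9 21] [278.14285714 176.61904762] [ 0.46794803 -0.15525598  0.05      ]
[56 42  5  5 10] [283.3 173.6] [ 0.47229059 -0.15478622  0.05      ]
[62 48  2  2  3] [287.66666667 178.33333333] [ 0.47372958 -0.15931307  0.05      ]
[62 46  1  1  1] [287. 176.] [ 0.47400187 -0.15752763  0.05      ]
[[242 239 243 239 234 239 239 241 240 239 240 242 245 169 169 168 169 168
  171 170 174 211 241 244]
 [242 241 242 241 243 238 242 244 243 242 241 241 241 184 169 174 213 241
  243 244 245 245 244 244]
 [243 242 240 240 239 228 239 240 240 239 239 239 232 234 242 243 243 243
  243 243 242 242 243 245]
 [205 241 239 241 231 186 239 239 239 240 242 232 233 234 242 241 241 243
  244 244 243 243 243 242]
 [ 90 130  56 128 176 154 240 240 184 240 239 230 231 234 243 242 241 241
  241 242 243 243 240 181]
 [ 95  62  62 182 199 186 232 133  47 127 238 230 230 230 241 240 237 232
  148  98 179 196  98 103]
 [ 96  99  63  95 116  65 133 238 201 240 230 230 207 126 101 102 100 101
   92 147  79 109 167 105]
 [ 94  94  95  95  98  95  92 210 102  58 182  45  61 199 204 202 202 202
  202 156 213 210
[... 459 characters left out ...]
  96  95  99 101 100 103  99
   97  99 101 100 100 101]
 [110 105 109 107 108 108 110 110 109 111 112 100  98  96  98  96 101 101
   98 112 152 184 179 173]
 [108 109 110 106 109 110 106 112 108 110 109 115 116 109 100 140 178 184
  182 182 181 174 166 161]
 [108 109 106 107 109 111 109 111 110 109 134 188 194 198 203 189 181 181
  176 176 175 169 156 159]
 [105 108 106 111 108 122 167 191 191 192 197 199 198 199 197 186 184 180
  178 176 171 156 155 152]
 [ 69 109 186 188 188 192 193 195 198 197 196 199 197 197 197 194 177 174
  178 175 167 153 157 166]
 [114 132 192 194 195 196 195 190 183 187 188 187 186 185 192 186 174 170
  164 164 160 154 153 159]]
[ 0.515166   -0.11497524  0.023     ]
```

```bash
python3 -m jog '[{"linear":[0,0,0.8],"roll":0},{"linear":[0,0,0.8],"roll":0},{"linear":[0,0,0.4],"roll":0},{"linear":[0,0,0.35],"roll":0},{"linear":[0,0,0.27],"roll":0},{"linear":[0,0,0],"roll":0},{"linear":[0,0,0],"roll":0}]'|sed -n '1,4p'
python3 -m jog '[{"linear":[0.05,0,0],"roll":0},{"linear":[0.05,0,0],"roll":0},{"linear":[0.05,0,0],"roll":0},{"linear":[0,0,0],"roll":0}]'|sed -n '1,4p'
```

```text
time_s: 18.55
position: [0.4588, -0.1794, 0.0391]
tool_rot: [[0.419, 0.908, -0.001], [0.908, -0.419, 0.001], [0.0, -0.001, -1.0]]
ft_force: [-0.0, 0.6, -0.0]
time_s: 18.88
position: [0.4617, -0.1739, 0.0399]
tool_rot: [[0.42, 0.908, 0.001], [0.908, -0.42, -0.001], [-0.0, 0.001, -1.0]]
ft_force: [0.3, 0.5, 0.1]
```

```bash
python3 -m jog '[{"linear":[0.05,-0.01,0],"roll":0.5},{"linear":[0.042,-0.018,0],"roll":0.5},{"linear":[0.042,-0.018,0],"roll":0.5},{"linear":[0.042,-0.018,0],"roll":0.5},{"linear":[0,0,0],"roll":0}]'|sed -n '1,4p'
python3 -m jog '[{"linear":[0.042,-0.018,0],"roll":0.5},{"linear":[0.042,-0.018,0],"roll":0.5},{"linear":[0.042,-0.018,0],"roll":0.5},{"linear":[0.042,-0.018,0],"roll":0.5},{"linear":[0,0,0],"roll":0}]'|sed -n '1,4p'
```

```text
time_s: 19.3
position: [0.4628, -0.1666, 0.0397]
tool_rot: [[0.572, 0.82, 0.001], [0.82, -0.572, -0.001], [0.0, 0.001, -1.0]]
ft_force: [-0.2, 0.7, -0.1]
time_s: 19.72
position: [0.4646, -0.1596, 0.0396]
tool_rot: [[0.705, 0.709, 0.001], [0.709, -0.705, -0.0], [0.0, 0.001, -1.0]]
ft_force: [-0.1, 0.0, 0.1]
```

```bash
python3 -m jog '[{"linear":[0.05,0,0],"roll":0},{"linear":[0.05,0,0],"roll":0},{"linear":[0.05,0,0],"roll":0},{"linear":[0,0,0],"roll":0}]'|sed -n '1,4p'
python3 - <<'E'
from h import *
im=snap('wrist','w13');g=cv2.cvtColor(im,cv2.COLOR_RGB2GRAY);c=optics.calibration('wrist')
p=np.array(env.observe()['position']);print(proj(c,p))
R=lambda a:np.array([[np.cos(a),-np.sin(a)],[np.sin(a),np.cos(a)]]);a=np.radians(-9.3);t=np.array([.503,-.1225])
for f in (.27,.5,.6,.7,.8): print(f,proj(c,[*(R(a)@np.array([.010-.038*np.cos(f),-.052+.038*np.sin(f)])+t),.056]).round(),proj(c,[*(R(a)@np.array([.010-.038*np.cos(f),-.052+.038*np.sin(f)])+t),.031]).round())
print(proj(c,[.5045,-.1754,.036]))
print(g[120:300:6,200:360:6])
E
```

```text
time_s: 20.05
position: [0.4689, -0.1551, 0.0393]
tool_rot: [[0.704, 0.71, 0.0], [0.71, -0.704, 0.0], [0.0, 0.0, -1.0]]
ft_force: [0.2, -0.2, -0.8]
[280.0272958  270.91704376]
0.27 [289. 294.] [288. 267.]
0.5 [284. 277.] [284. 252.]
0.6 [284. 269.] [283. 245.]
0.7 [284. 261.] [283. 238.]
0.8 [285. 253.] [285. 231.]
[361.83845998 247.77345823]
[[104 106 105 103 107 107 242 241 243 246 247 246 242 237 237 238 237 237
  237 159 157 158 160 159 195 238 237]
 [ 83  86  90  90 143 235 235 236 234 234 235 234 235 238 235 235 233 203
  156 154 156 157 155 157 155 237 234]
 [ 87  87  87 218 233 235 233 234 233 232 230 236 236 232 234 231 154 155
  155 153 153 155 154 157 157 165 234]
 [ 89 117 231 232 234 231 233 233 231 233 235 232 233 231 199 153 152 151
  152 154 154 155 155 154 156 154 228]
 [206 231 233 232 232 231 231 229 234 233 231 232 228 150 150 151 151 151
  151 152 152 153 151 152 153 154 154]
 [230 232 229 231 230 230 231 233 231 230 228 195 150 151 148 149 150 149
  148 150 151 151 150 153 150 153 153]
 [228 230 229 227 228 231 232 229 229 224 144 147 145 147 147 148 147 148
  1
[... 1935 characters left out ...]
  91  98 133 211 207]
 [ 91  89  64 199 198 198 110  55 146 147 145 109 110  31  30  34  96  92
   90  93  94  94  92  95 100 106 204]
 [ 93  93  56 171 197 168  56  57  71  33  30 108 107  28  87 110  61  33
   36  91  92  95 102  96  95  99  95]
 [ 65  64  65  66  66  65  63  66  54  35  28 105 106  24  83 109  78  35
   32  93  94 104 106 109 109  91  92]
 [ 64  63  65  61  66  66  66  64  42  36  27 107 105  24  82 108  96  43
   43 104 108 105 110 107 105 109 111]
 [ 65  62  61  63  65  63  64  61  25  23  23 108 105  24  69 108 104  29
   32  86 107 105 106 107 104 192 198]
 [ 63  63  61  64  61  62  62  61  25  22  22 108 105  25  68 107  94  27
   27  45 105 108 101 159 201 197 195]]
```

```bash
python3 -m jog '[{"linear":[0.043,-0.012,0],"roll":0.5},{"linear":[0.043,-0.012,0],"roll":0.5},{"linear":[0.043,-0.012,0],"roll":0.5},{"linear":[0.043,-0.012,0],"roll":0.5},{"linear":[0.043,-0.012,0],"roll":0.5},{"linear":[0.043,-0.012,0],"roll":0.5},{"linear":[0.043,-0.012,0],"roll":0.5},{"linear":[0.043,-0.012,0],"roll":0.5},{"linear":[0.043,-0.012,0],"roll":0.5},{"linear":[0,0,0],"roll":0}]'|sed -n '1,4p'
python3 -m jog '[{"linear":[0.043,-0.012,0],"roll":0.5},{"linear":[0.043,-0.012,0],"roll":0.5},{"linear":[0.043,-0.012,0],"roll":0.5},{"linear":[0.043,-0.012,0],"roll":0.5},{"linear":[0.043,-0.012,0],"roll":0.5},{"linear":[0,0,0],"roll":0}]'|sed -n '1,4p'
cat > catch.py <<'E'
import sys
from h import *
im=snap('wrist',sys.argv[1]);g=cv2.cvtColor(im,cv2.COLOR_RGB2GRAY);c=optics.calibration('wrist')
s=env.observe();p=np.array(s['position']);T=np.array(s['tool_rot']);r=(T.T@(np.array([.5045,-.1754,p[2]])-p))*1e3
print('pivot in tool',r.round(1),'tool phi',np.radians(80.7)-np.arctan2(T[1,0],T[0,0]),'tip px',proj(c,p))
R=lambda a:np.array([[np.cos(a),-np.sin(a)],[np.sin(a),np.cos(a)]]);a=np.radians(-9.3);t=np.array([.503,-.1225])
for f in (1.2,1.35,1.5,1.6,1.7): print(f,proj(c,[*(R(a)@np.array([.010-.038*np.cos(f),-.052+.038*np.sin(f)])+t),.056]).round())
w=g[120:270,200:400];m=cv2.morphologyEx((w<55).astype(np.uint8),cv2.MORPH_OPEN,np.ones((5,5)));n,l,st,ce=cv2.connectedComponentsWithStats(m)
for i in np.argsort(-st[1:,4])[:3]+1: print('dark',st[i]+[200,120,0,0,0],(ce[i]+[200,120]).round())
E
python3 catch.py w14
```

```text
time_s: 20.93
position: [0.4789, -0.143, 0.0393]
tool_rot: [[0.923, 0.384, 0.0], [0.384, -0.923, -0.0], [0.0, 0.0, -1.0]]
ft_force: [-0.6, -0.2, 0.0]
time_s: 21.43
position: [0.4862, -0.1381, 0.0392]
tool_rot: [[0.984, 0.177, -0.0], [0.177, -0.984, 0.0], [-0.0, -0.0, -1.0]]
ft_force: [-1.1, -0.6, -0.4]
pivot in tool [11.3 40.  -0. ] tool phi 1.2290816636323374 tip px [279.79423809 270.83184706]
1.2 [285. 269.]
1.35 [285. 257.]
1.5 [288. 245.]
1.6 [291. 237.]
1.7 [295. 229.]
dark [275 224  25  46 943] [287. 246.]
dark [256 267   8   3  24] [260. 268.]
dark [297 267   8   3  24] [300. 268.]
```

```bash
python3 -m jog '[{"linear":[0.043,-0.012,0],"roll":0.5},{"linear":[0.043,-0.012,0],"roll":0.5},{"linear":[0.043,-0.012,0],"roll":0.5},{"linear":[0.043,-0.012,0],"roll":0.5},{"linear":[0.043,-0.012,0],"roll":0.5},{"linear":[0,0,0],"roll":0}]'|sed -n '1,4p'
python3 catch.py w15
```

```text
time_s: 21.98
position: [0.4945, -0.1349, 0.0392]
tool_rot: [[0.999, -0.04, -0.0], [-0.04, -0.999, 0.0], [-0.0, -0.0, -1.0]]
ft_force: [-0.9, -1.3, -0.5]
pivot in tool [11.6 40.1 -0. ] tool phi 1.4468032310933623 tip px [279.73710812 270.80992873]
1.2 [287. 285.]
1.35 [285. 274.]
1.5 [285. 262.]
1.6 [286. 254.]
1.7 [288. 245.]
dark [276 224  25  46 944] [287. 246.]
dark [255 266   9   4  32] [259. 268.]
dark [297 267   8   3  24] [300. 268.]
```

```bash
python3 -m jog '[{"linear":[-0.1,0,0],"roll":0},{"linear":[-0.4,0,0],"roll":0},{"linear":[0,0,-0.8],"roll":0},{"linear":[0,0,-1],"roll":0},{"linear":[0,0,-1],"roll":0},{"linear":[-0.5,0,-1],"roll":0},{"linear":[-0.8,0,-0.5],"roll":0},{"linear":[0,0,0],"roll":0},{"linear":[0,0,0],"roll":0},{"linear":[0,0,0],"roll":0}]'|sed -n '1,4p'
python3 - <<'E'
from h import *
im=snap('wrist','w16');c=optics.calibration('wrist');hsv=cv2.cvtColor(im,cv2.COLOR_RGB2HSV);g=hsv[...,2]
R=lambda a:np.array([[np.cos(a),-np.sin(a)],[np.sin(a),np.cos(a)]]);a=np.radians(-9.3);t=np.array([.503,-.1225])
# plate: white, low saturation inside projected jig area
J=lambda x,y,z:proj(c,[*(R(a)@np.array([x,y])/1e3+t),z])
poly=np.array([J(*q,.008) for q in [(76,-40),(76,108),(-108,108),(-108,-40)]])
M=np.zeros(g.shape,np.uint8);cv2.fillPoly(M,[poly.astype(np.int32)],1)
m=((g>190)&(hsv[...,1]<50)&(M>0)).astype(np.uint8);n,l,st,ce=cv2.connectedComponentsWithStats(m);i=1+np.argmax(st[1:,4]);print(st[i])
pts=np.argwhere(l==i)[:,::-1]
W=np.array([atz(c,u,v,.023)[:2] for u,v in pts])*1e3
rc=cv2.minAreaRect(W.astype(np.float32));print('plate rect',rc,'jig expects center',t*1e3)
for n_,q in [('pivot',(10,-52,.036)),('knob1.57',(10,-14,.056)),('knob1.35',(10-38*np.cos(1.35),-52+38*np.sin(1.35),.056)),('pin',(-51,-21,.032))]: print(n_,J(*q).round(1))
k=J(10,-14,.05).astype(int);w=g[k[1]-45:k[1]+45,k[0]-45:k[0]+45]
mm=cv2.morphologyEx((w<60).astype(np.uint8),cv2.MORPH_OPEN,np.ones((5,5)));n,l,st,ce=cv2.connectedComponentsWithStats(mm)
for j in np.argsort(-st[1:,4])[:3]+1: print('dark',st[j]+[k[0]-45,k[1]-45,0,0,0],ce[j]+k-45)
s=env.observe();print(s['ft_force'])
E
python3 trk.py w6 w17
```

```text
time_s: 22.87
position: [0.4239, -0.132, 0.2082]
tool_rot: [[0.999, -0.04, -0.0], [-0.04, -0.999, 0.0], [-0.0, -0.0, -1.0]]
ft_force: [-0.3, -0.5, -0.2]
[ 226   19   92  152 8218]
plate rect ((501.7007141113281, -125.52216339111328), (70.21142578125, 129.4737091064453), 78.38190460205078) jig expects center [ 503.  -122.5]
pivot [324.6  95.8]
knob1.57 [282.9  89.7]
knob1.35 [282.8 100.2]
pin [282.  157.9]
dark [280  88  10   8  75] [284.33333333  91.30666667]
[ 0.3877341  -0.2736236  -0.62494243]
(328, 241) [330.6 241.2] 1 70.8 [ 356.  -183.8   23. ]
(444, 244) [488.8 263.9] 1 82.4 [ 322.  -357.8   23. ]
(532, 226) [525.3 277.6] 1 108.6 [ 306.3 -397.1   28. ]
(152, 205) [226.8 184.7] 1 78.8 [419.  -75.1   8. ]
plate hole dir deg -11.080445060343507
```

```bash
python3 -c "
from rig import env
print(env.close_job())"
```

```text
the job is handed in; nothing more can be done
None
```

I handed the job in at about 23 s, but the hand-in returned no verdict. The plate was pressed home on the stop screw with about 12 N at the finger (roughly 10 N at the screw), and my last measurement put it about 0.04 rad off square with the notch snug on the pin. The catch was closed at about 1.55 rad and the arm was clear of everything.

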